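# Park the feeder door in its tray compartment

## Task

The bird feeder is apart for cleaning: put its loose cedar sliding door away in the empty, wider tray compartment. Slide it along the table top without picking it up, long way in, with the grip-bar end staying at the open mouth and the plain end all the way in against the back wall. Leave the brush, saucer, pitcher and squeezer where they are.

Things in the scene. Friction and masses are not known exactly. Their poses are not given: they have to be found in the camera images.
- door: loose cedar sliding door lying flat: slab 64 mm wide (x), 110 mm long (y), 18 mm thick, about 0.1 kg. On top near its -y end a raised grip bar, 50 (x) by 12 (y) by 12 mm high, centred 38 mm from the slab centre, top 30 mm above the table. Origin: centre of the underside; z up. It starts with its plain (+y) end roughly towards the tray mouths.
- door_bar (a point): middle of the top of the door's grip bar, at (0, -38, 30) mm in the door's frame
- wide_tray: empty, wider cedar compartment, fixed, floorless, open at -y. Pocket 80 mm wide (x), 114 mm deep (y); walls 10 mm thick, 22 mm high at both sides and the back (+y). Origin: pocket centre at table height: mouth at y = -57 mm, back wall face at y = +57. Flared guides widen the mouth to 100 mm from y = -57 to -80. Stands nearer to or farther from the robot than the narrow tray.
- narrow_tray: the same kind of fixed cedar compartment, without flare, its pocket 42 mm wide (own x) and 114 mm deep (own y), walls 10 mm thick, 22 mm high, open at -y; origin at the pocket's centre at table height. The brush lies in it. The door does not fit it.
- brush: wooden scrubbing brush lying on its bristles in the narrow tray, 30 mm wide (x), 100 mm long (y), 24 mm high; origin at the centre of its underside. To be left alone.
- saucer: terracotta saucer, 130 mm across, 22 mm high, origin at the centre of its underside. To be left alone.
- pitcher: small white ceramic pitcher, about 84 mm across and 110 mm high, handle to its +y reaching 71 mm from its axis; origin at the centre of its underside. To be left alone.
- squeezer: stainless citrus squeezer lying on the table, about 210 mm long (own y), round bowl 72 mm across at +y, 52 mm high; origin on the table near its middle. To be left alone.
Things that resemble listed ones, but are neither listed nor needed, are in the scene too. What is shaped like the door but green or orange is not meant. Leave any green look-alike of the wide_tray alone.

How it is judged:
By the outcome, as a careful person would: the job done as asked, in the order asked, and still so for the second after the job is handed in, with the robot touching nothing.
It also fails if it takes over 51 s, if anything falls off the work surface, if the arm or the gripper's body presses on something with over 40 N, if the wrist force passes 120 N, or if a joint passes its speed limit or range.

## Robot

A 6-joint arm with a two-finger parallel gripper is mounted at the origin on the work surface. World frame = base frame: x ahead of the robot, y to its left, z up, the work surface at z = 0. Lengths are in m, angles in rad, forces in N, time in s.
With the tool pointing down it reaches from about 0.35 to 1 m from the base axis. Payload 7.1 kg.
Tool frame: the origin (TCP) lies between the finger pads; the fingertips stand 22 mm ahead of it and the grasp point (between the pads) lies 3 mm ahead of it; z points along the fingers, y is the line along which they close (so a half turn about z gives the same grasp; the last joint's range is limited). The gripper opens to 85 mm and grips with 20 to 120 N. Pads are 22 mm wide; open, the fingers measure 114 mm over their backs; the gripper's body (76 mm by 85 mm) begins 54 mm behind the grasp point. The pads swing forward as they close: fully open they stand 13 mm farther back than shut.
Start: joints at [1.178, 0.423, 1.63, -0, 1.089, -0.019], TCP at [0.228, 0.582, 0.253] pointing down, gripper open.
Joint ranges: [-3, 3], [-0.9, 2.11], [0.09, 2.58], [-1.31, 4.45], [0.11, 2.69], [-2.54, 2.54]. Speed limits (rad/s): [2.39, 2.39, 3.01, 3.14, 3.14, 3.14].

## Interface

Orientations are given as a rotation vector (axis times angle).
In Python, from rig import manip gives the robot as it stands. The module is installed in compiled form; this text tells all that it offers. Calls block until the motion is done:
- manip.move_to(position, orientation): joint-space move of the TCP to a pose.
- manip.servo_line(position, orientation=None, rate=0.15): straight line of the TCP; orientation=None keeps the orientation; rate is the mean speed in m/s.
- manip.set_joints(angles): joint-space move.
- manip.command_gripper(opening, f_grip=None): finger opening in m; f_grip is the grip in N (None keeps the last); returns when the fingers have stopped.
- manip.hold(seconds).
- manip.solve_ik(position, orientation): joint angles nearest the present ones, or None.
- manip.camera(name): name is "side" or "top"; returns a dict with "image" (420x560x3 uint8, red, green, blue), "fx", "fy", "cx", "cy" (pixels), "cam_to_world" (4x4, takes a point from camera to world coordinates). Camera axes: x right, y down, z forward; pixel columns grow to the right and rows downward; lengths in m; the calibration is good to about 2 mm. A picture is of the moment at which its call begins. There is no depth.
A pose or a line that the arm cannot do raises manip.IKError and nothing moves.
- manip.sign_off(): hands the job in; it is judged then, once.
Readings, each from a call of its own:
- manip.get_time(): time.
- manip.get_joint_positions(): joint angles.
- manip.get_joint_vel(): joint speeds.
- manip.get_tau(): joint torques, N m.
- manip.get_position(): TCP position.
- manip.get_ee_rot(): TCP orientation.
- manip.get_contact_force(): force on the tool from outside, world axes, zero at the start.
- manip.get_torque(): the same for the moment, N m.
- manip.get_width(): finger opening in m.
- manip.get_grip_force(): force on a finger pad.
Only numpy, scipy, OpenCV 4.12 (cv2) and the standard library are available. Lean on these libraries where they do the work, as an engineer would, in place of code of your own. Each camera call takes 0.05 s, during which the arm holds its last target. There are 200 camera calls.

## Working session

There is one attempt and no reset: what is moved stays moved. The work goes in short steps, each a Python script; the robot and the scene stay as the last script left them, time stands still between calls to the robot, and variables do not carry over. Pictures are saved under pics/ and viewed, at most 10 in all, crops included, and the job is handed in when it is done.

```bash
mkdir -p pics; python3 - <<'E'
from rig import manip
import cv2,pickle
d={}
for n in("top","side"):
    c=manip.camera(n);d[n]=c
    cv2.imwrite(f"pics/{n}0.png",c["image"][:,:,::-1])
    print(n,c["fx"],c["cx"],c["cy"],c["cam_to_world"])
pickle.dump(d,open("cam0.pkl","wb"))
E
```

```text
top 536.9851884275192 281.32799317423616 215.1707496022265 [[ 1.34343422e-03 -9.93759325e-01  1.11537430e-01  3.93656857e-01]
 [-9.99906627e-01 -2.85172595e-03 -1.33643072e-02  7.35014142e-03]
 [ 1.35989791e-02 -1.11509061e-01 -9.93670366e-01  1.56277430e+00]
 [ 0.00000000e+00  0.00000000e+00  0.00000000e+00  1.00000000e+00]]
side 410.87969829580044 270.69813877302835 206.58129675490517 [[ 0.99931381 -0.02149921  0.03016124  0.54188077]
 [-0.03673353 -0.67968516  0.7325836  -0.83246257]
 [ 0.00475018 -0.73318884 -0.68000851  0.79853124]
 [ 0.          0.          0.          1.        ]]
```

View pics/top0.png

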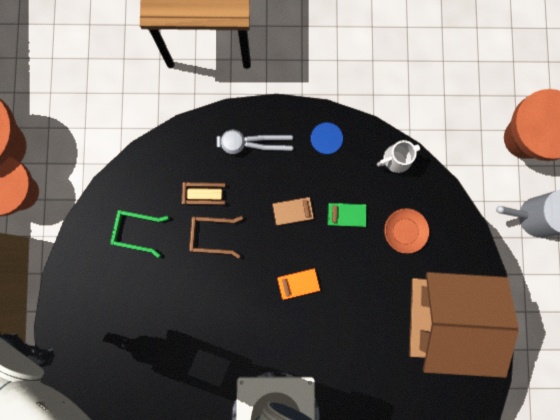

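View pics/side0.png

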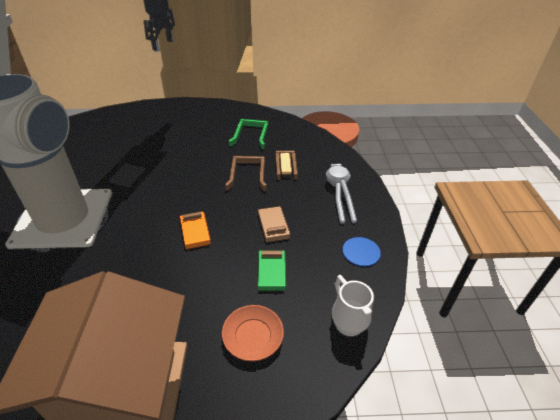

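The top view shows these candidates:
- **Door-shaped:** brown at (293,211), green at (347,215), orange at (299,284). I choose the brown one, with its bar on the right, which is the -y end.
- **Trays:** brown wide at (215,237), green look-alike at (135,232), narrow with the brush at (204,194). I choose the brown wide one.

Next I measure both and check the choice in one close crop.

```bash
cat > h.py <<'E'
import numpy as np,cv2
def ray(c,uv,z):
    T=c["cam_to_world"];uv=np.atleast_2d(uv).astype(float)
    d=np.c_[(uv[:,0]-c["cx"])/c["fx"],(uv[:,1]-c["cy"])/c["fy"],np.ones(len(uv))]@T[:3,:3].T
    o=T[:3,3];return (o+d*((z-o[2])/d[:,2])[:,None])
def brown(c,x0,y0,x1,y1,vmin=60):
    h=cv2.cvtColor(c["image"],cv2.COLOR_RGB2HSV)
    m=cv2.inRange(h,(3,60,vmin),(20,255,255));r=np.zeros_like(m);r[y0:y1,x0:x1]=m[y0:y1,x0:x1];return r
E
python3 - <<'E'
import pickle,numpy as np,cv2
from h import *
d=pickle.load(open("cam0.pkl","rb"));c=d["top"]
im=c["image"][:,:,::-1]
for nm,b,z in(("door",(265,190,322,232),.018),("tray",(182,210,250,265),.022)):
    m=brown(c,*b);p=np.argwhere(m)[:,::-1]
    r=cv2.minAreaRect(p.astype(np.float32));q=ray(c,cv2.boxPoints(r),z)
    print(nm,len(p),r,"\n",q.round(4))
    if nm=="tray":
        for col in range(188,246,4):
            print(col,np.flatnonzero(m[:,col]))
v=c["image"][190:232,265:322].astype(int).sum(2);print(v[8:34:3,30:54])
cv2.imwrite("pics/crop1.png",cv2.resize(im[180:270,175:335],None,fx=5,fy=5,interpolation=cv2.INTER_NEAREST))
E
```

```text
door 911 ((292.54388427734375, 210.85450744628906), (23.277246475219727, 39.248497009277344), 80.21759033203125) 
 [[ 0.6033  0.0159  0.018 ]
 [ 0.6233 -0.0965  0.018 ]
 [ 0.5562 -0.1076  0.018 ]
 [ 0.5365  0.0043  0.018 ]]
tray 586 ((215.01791381835938, 235.10667419433594), (51.26154708862305, 42.184532165527344), 4.513988018035889) 
 [[0.4539 0.2537 0.022 ]
 [0.5749 0.2467 0.022 ]
 [0.5636 0.0994 0.022 ]
 [0.4426 0.1077 0.022 ]]
188 []
192 [216 217 218 219 220 221 222 223 224 225 226 227 228 229 230 231 232 233
 234 235 236 237 238 239 240 241 242 243 244 245 246 247 248 249 250 251]
196 [216 217 218 219 220 248 249 250 251]
200 [217 218 219 220 248 249 250 251]
204 [217 218 219 220 221 248 249 250 251 252]
208 [217 218 219 220 221 248 249 250 251 252]
212 [217 218 219 220 221 249 250 251 252]
216 [218 219 220 221 249 250 251 252]
220 [218 219 220 221 249 250 251 252 253]
224 [218 219 220 221 222 249 250 251 252 253]
228 [218 219 220 221 222 250 251 252 253]
232 [219 220 221 222 250 251 252 253 254]
236 [217 218 219 220 221 253 254 255 256 257]
240 [216 217 218 219 220]
244 []
[[10
[... 205 characters left out ...]
84 485 480 472 478 476 450 352 369 352 316 251 292 453 431 159  49
   48  78  66  69  79  74]
 [478 484 481 481 480 474 480 476 438 368 368 339 310 200 278 427 322 101
   55  68  72  66  73  71]
 [476 477 472 482 476 481 478 478 446 344 371 357 330 273 229 301 410 160
   46  50  84  77  77  73]
 [482 476 480 484 476 474 476 477 473 448 355 369 353 318 208 284 433 372
  122  58  82  78  74  75]
 [482 485 485 477 482 475 479 474 477 456 387 342 320 289 251 236 307 423
  178  61  65  73  68  81]
 [481 482 490 472 470 477 471 469 441 425 415 408 387 368 306 226 181 144
   75  55  52  80  73  78]
 [150 129 120  90  81  76  67  58  63  73  70  76  79  76  75  74  71  79
   79  74  79  73  77  79]]
```

View pics/crop1.png

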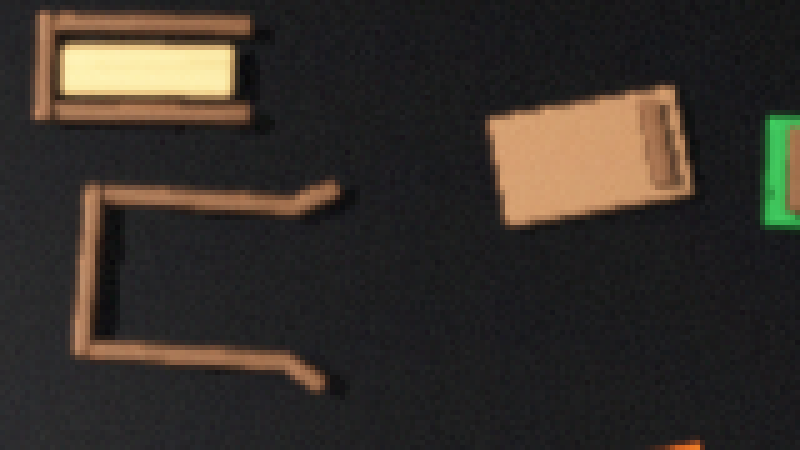

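The crop confirms it: the tan door spans about (272,197) to (314,226) with its bar on the right at (306,209). The wide brown tray opens to the right, and the narrow tray above it holds the brush. Now I fit the tray axes, cross-check with the side view and check IK.

```bash
cat >> h.py <<'E'
from scipy.spatial.transform import Rotation as Ro
def orient(y,flip=1):
    y=np.array([y[0],y[1],0])*flip/np.hypot(*y[:2]);z=np.array([0,0,-1.]);x=np.cross(y,z)
    return Ro.from_matrix(np.c_[x,y,z]).as_rotvec()
E
python3 - <<'E'
import pickle
from h import *
from rig import manip
d=pickle.load(open("cam0.pkl","rb"));c=d["top"]
m=brown(c,182,210,250,265)
def mid(lo,hi):
    P=[]
    for col in range(197,232):
        r=np.flatnonzero(m[lo:hi,col])+lo
        P.append((col,r.mean()))
    q=ray(c,P,.022);return np.polyfit(q[:,1],q[:,0],1)
a=mid(212,226);b=mid(244,258);print("walls x(y)",a,b)
rows=range(224,246);P=[(np.flatnonzero(m[r,182:210]).min()+182-.5,r) for r in rows]
q=ray(c,P,.022);print("back outer",np.polyfit(q[:,0],q[:,1],1))
P2=[(np.flatnonzero(m[r,182:210]).max()+182+.5,r) for r in rows];q2=ray(c,P2,.022)
print("back inner",np.polyfit(q2[:,0],q2[:,1],1),q[:,1].mean()-q2[:,1].mean())
s=(a[0]+b[0])/2;k=(a[1]+b[1])/2;ty=np.array([s,1])/np.hypot(s,1)
print("sep mm",1e3*(a[1]-b[1]+(a[0]-b[0])*.17)/np.hypot(s,1),"yaw",np.degrees(np.arctan2(-ty[0],ty[1])))
A=np.array([[1,-s],[s,1]]) # x-s y=k ; perp distance: back outer face
bo=q[:,:2].mean(0); t=(bo-[k,0])@ty; back=np.array([k,0])+ty*((t-(np.array([k,0])-[k,0])@ty))
orig=back-ty*.067;print("tray origin",orig,"ty",ty)
# door via top and side
for n,bx in(("top",(265,190,322,232)),("side",(255,203,292,243))):
    cc=d[n];mm=brown(cc,*bx);p=np.argwhere(mm)[:,::-1].astype(np.float32)
    r=cv2.minAreaRect(p);print(n,len(p),ray(cc,r[0],.018)[0].round(4),r)
v=c["image"].astype(int).sum(2);bm=[(x,y) for y in range(199,219) for x in range(301,312) if 310<v[y,x]<400]
print("bar",len(bm),ray(c,np.mean(bm,0),.03))
bar=ray(c,np.mean(bm,0),.03)[0]
dy=np.array([-.1747,.9846])
for f in(1,-1):
    for pos,y in((bar,dy),(orig-ty*.038,ty)):
        print(f,[None if (j:=manip.solve_ik([pos[0],pos[1],z],orient(y,f))) is None else np.round(j,2) for z in(.12,.043)])
E
```

```text
walls x(y) [0.0582555  0.54352254] [0.06270959 0.45284149]
back outer [-0.07065568  0.28661383]
back inner [-0.04578015  0.26065307] 0.013274100402956429
sep mm 89.75983054515933 yaw -3.4611780750021817
tray origin [0.50928055 0.18349986] ty [0.06037222 0.99817593]
top 911 [ 0.5797 -0.0459  0.018 ] ((292.54388427734375, 210.85450744628906), (23.277246475219727, 39.248497009277344), 80.21759033203125)
side 862 [ 0.5822 -0.0567  0.018 ] ((273.7358093261719, 223.07545471191406), (36.53790283203125, 25.823781967163086), 74.05460357666016)
bar 77 [[ 0.58449797 -0.0840716   0.03      ]]
1 [array([-0.16,  0.55,  1.79, -0.  ,  0.8 , -1.91]), array([-0.16,  0.68,  1.8 , -0.  ,  0.66, -1.91])]
1 [array([ 0.26,  0.48,  1.93, -0.  ,  0.73, -1.25]), array([ 0.26,  0.62,  1.94, -0.  ,  0.58, -1.25])]
-1 [array([-0.16,  0.55,  1.79, -0.  ,  0.8 ,  1.23]), array([-0.16,  0.68,  1.8 , -0.  ,  0.66,  1.23])]
-1 [array([ 0.26,  0.48,  1.93, -0.  ,  0.73,  1.89]), array([ 0.26,  0.62,  1.94, -0.  ,  0.58,  1.89])]
```

Wall spacing is 89.8 mm against 90 expected, and the bar agrees with the slab prediction to 2 mm. The axes and IK also check out, so I grasp the bar.

```bash
python3 - <<'E'
from h import *
from rig import manip
t0=manip.get_time();bar=[.5855,-.0835];o=orient([-.1747,.9846])
manip.command_gripper(.04,40)
manip.move_to(bar+[.12],o)
manip.servo_line(bar+[.0425],rate=.1)
print(manip.get_contact_force(),manip.get_width())
manip.command_gripper(.0,40)
print(manip.get_width(),manip.get_grip_force(),manip.get_contact_force(),manip.get_position(),t0,manip.get_time())
for n in("top","side"):cv2.imwrite(f"pics/{n}1.png",manip.camera(n)["image"][:,:,::-1])
a=cv2.imread("pics/side1.png")[130:290,160:360];cv2.imwrite("pics/c1.png",cv2.resize(a,None,fx=3,fy=3))
E
```

```text
[-0.56456409 -0.01902171 -0.57110549] 0.039958911623391866
0.010317074005805569 40.1463657617569 [-0.22080435 -0.16272598  6.41474946] [ 0.58612165 -0.08362599  0.04340819] 0.1 4.6083
```

View pics/c1.png

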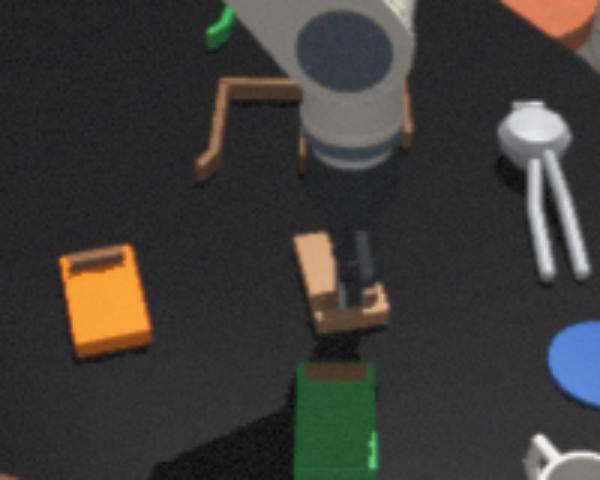

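The bar is held: width 10 mm, 40 N grip. The crop shows the fingers straddling the bar at about (357,295), with the slab flat. Next I slide to just before the mouth, turning to the tray's axis, then look.

```bash
python3 - <<'E'
from h import *
from rig import manip
O=np.array([.5093,.1835]);ty=np.array([.06037,.99818])
p=O-ty*(.145+.038)
manip.servo_line([*p,.0434],orient(ty),rate=.08)
print(manip.get_position(),manip.get_contact_force(),manip.get_torque(),manip.get_width(),manip.get_time())
for n in("top","side"):cv2.imwrite(f"pics/{n}2.png",manip.camera(n)["image"][:,:,::-1])
a=cv2.imread("pics/side2.png")[130:270,180:320];b=cv2.imread("pics/top2.png")[180:320,180:320]
cv2.imwrite("pics/c2.png",cv2.resize(np.hstack([a,b]),(800,400),interpolation=cv2.INTER_NEAREST))
E
```

```text
[0.49810904 0.00094626 0.04336963] [-0.54748359  2.59610066  5.06315798] [ 0.44297507  0.14235262 -0.03413854] 0.010787385240695198 6.375
```

View pics/c2.png

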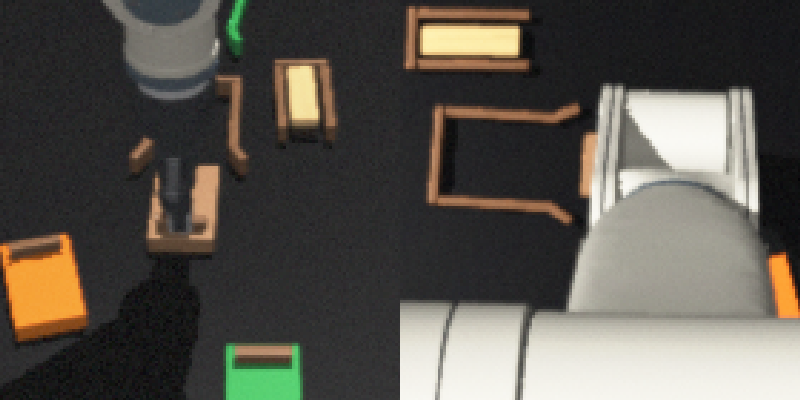

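The picture shows the door in line with the mouth. In the side half, its leading edge spans about 152–218 px between guide tips at 130 and 243; in the top half it spans 135–195 px between walls at 118 and 207. It is centred to about 3 mm, against 8 mm clearance per side. I insert it with force monitoring.

```bash
python3 - <<'E'
from h import *
from rig import manip
O=np.array([.5093,.1835]);ty=np.array([.06037,.99818]);o=orient(ty)
for y in(-.1,-.06,-.02,-.008):
    manip.servo_line([*(O+ty*(y-.038)),.0434],o,rate=.06)
    F=manip.get_contact_force();print(y,F.round(1),manip.get_torque().round(2))
    if np.hypot(F[0],F[1])>25: break
else:
    while y<.008:
        y+=.0015;manip.servo_line([*(O+ty*(y-.038)),.0434],o,rate=.02)
        F=manip.get_contact_force();print(round(y,4),F.round(1))
        if F[1]<-14 or F[1]>14: break
print(manip.get_position(),manip.get_width(),manip.get_time())
cv2.imwrite("pics/side3.png",manip.camera("side")["image"][:,:,::-1])
a=cv2.imread("pics/side3.png")[120:240,190:330];cv2.imwrite("pics/c3.png",cv2.resize(a,(700,600)))
E
```

```text
-0.1 [0.5 2.9 2. ] [0.33 0.01 0.02]
-0.06 [0.5 1.6 2.4] [ 0.31 -0.03  0.01]
-0.02 [-0.5  1.3  2.7] [ 0.32 -0.07 -0.  ]
-0.008 [0.2 2.2 1.8] [ 0.24 -0.02  0.03]
-0.0065 [0.4 0.9 1.9]
-0.005 [ 0.2 -0.4  3.2]
-0.0035 [ 0.2 -1.3  2.7]
-0.002 [-0.4 -6.4  3.4]
-0.0005 [  1.9 -16.3   6.3]
[0.50670679 0.14307953 0.04337281] 0.010751432020934999 10.6083
```

View pics/c3.png

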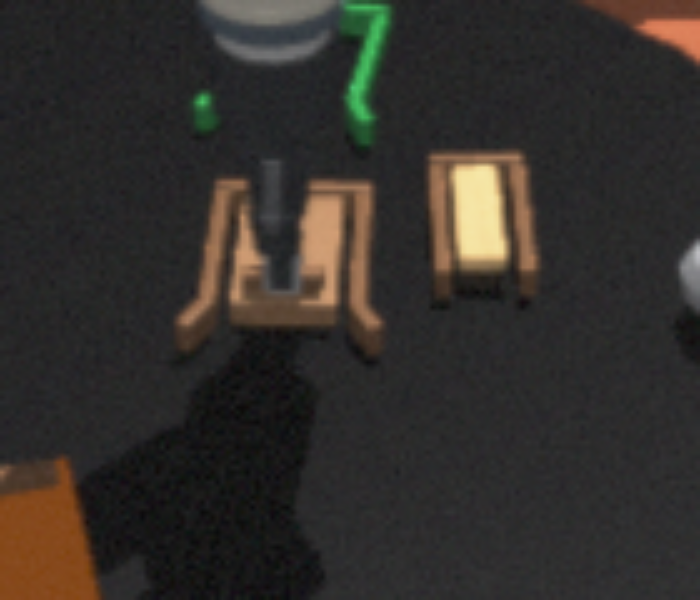

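The door is between the walls and pressing the back (16 N). The picture shows the bar at the mouth, about (283,285). I seat it a touch more, release, retreat and check from above.

```bash
python3 - <<'E'
from h import *
from rig import manip
import pickle
O=np.array([.5093,.1835]);ty=np.array([.06037,.99818]);o=orient(ty)
q=O+ty*(.001-.038)
manip.servo_line([*q,.0434],o,rate=.02);print(manip.get_contact_force().round(1),manip.get_torque().round(2),manip.get_position())
manip.command_gripper(.035)
print(manip.get_contact_force().round(1))
manip.servo_line([*q,.15],o,rate=.1)
manip.move_to([.35,-.25,.3],o)
d={n:manip.camera(n) for n in("top","side")};pickle.dump(d,open("cam4.pkl","wb"))
a,b=d["top"]["image"][180:280,180:280,::-1],d["side"]["image"][140:220,210:310,::-1]
cv2.imwrite("pics/c4.png",np.hstack([cv2.resize(a,(400,400)),cv2.resize(b,(400,400))]))
print(manip.get_time(),manip.get_contact_force())
E
```

```text
[  2.3 -27.2   8. ] [-4.46 -0.45 -0.07] [0.50666059 0.14321827 0.04335708]
[ 0.2  0.1 -0.2]
14.2417 [-0.67138185  0.00942607 -0.27778776]
```

View pics/c4.png

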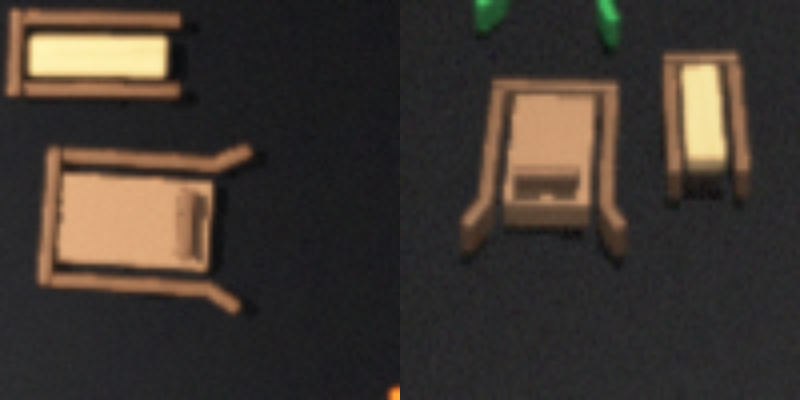

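The door lies flat between the side walls, with its plain end on the back wall at top-crop (57,220) and its bar end at the mouth at (212,225). The brush is undisturbed, and I see no lasting gap.

```bash
python3 -c "
from rig import manip
print(manip.sign_off())"
```

```text
the job is handed in; nothing more can be done
None
```

The cedar door is in the wide tray, slid along the table with its plain end against the back wall and its grip bar at the mouth; the gripper touched nothing else, and I handed the job in at about 14 s of the 51 s allowed.

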